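Hold a heat sink home in the drill jig

TASK

Take the flanged heat sink out of the parts tray and load it in the drill jig for drilling: flat on the base plate, flange under the bushing arm, the flange's long edge square and tight against the fence, and its cut end up against the stop block. Finish while holding it there: press it into the fence and down on the plate together with one steady diagonal push of about 10 N and do not let go, because it is drilled while you hold it. Leave the other parts in the tray and the screwdriver where they lie.

Things in the scene. Friction and masses are not known exactly. Their poses are not given: they have to be found in the camera images.
- heatsink: workpiece: bare aluminium heat sink, about 70 g, fins up. Foot 60 (x) by 44 (y) by 5 mm. Five upright fins 2.4 mm thick, 44 mm wide along y, stand over x = -30 to +5 mm, tops 28 mm above the underside; the bare rest, x = +5 to +30 mm, is the flange. Grip it across the fin ends (44 mm, along y) or the outer fins (35 mm, along x). Origin: centre of the underside; z up
- flange_edge (a point): middle of the lower long edge of the heat sink's flange, 30 mm along +x from the heat sink's origin; this 44 mm edge goes against the fence. Axes as the heat sink
- cut_end (a point): lower edge of the heat sink's cut end on its +y side, 18 mm along +x and 22 mm along +y from the heat sink's origin; this end goes against the stop block
- jig: drill jig, fixed. Steel base plate 150 (x) by 200 (y) mm, top 20 mm above the bench. A fence bar along y at its far side, 20 wide, 12 mm high above the plate, has its working face at x = +50 mm. The bushing arm on it (y = -15 to +15 mm) overhangs the plate to x = +30 mm: underside 12, top 23 mm above the plate. Origin: on the bench under the plate's centre; x towards the fence, z up
- plate: the jig's base plate; same origin and axes as the jig (its top is at z = 20 mm)
- fence: the jig's fence bar alone, without the bushing arm; same origin and axes as the jig
- fence_face (a point): middle of the foot of the fence's working face, on the plate's top surface (jig x = 50, y = 0, z = 20 mm); axes as the jig, x pointing into the fence
- stop: steel stop block fixed on the plate beside the bushing arm, against the fence: 24 (x) by 26 (y) by 11 mm high. Its place along the fence differs from one set-up to another. Origin: centre of its underside, on the plate; axes as the jig
- stop_face (a point): middle of the foot of the stop block's working face, which looks to -y, 13 mm along -y from its origin; the heat sink's +y end comes against it. Axes as the jig, y pointing into the stop
- tray: fixed plastic parts tray, 260 (x) by 270 (y) by 26 mm high, walls and floor 5 mm, one divider each way as high as the walls: four compartments about 122 by 127 mm, centred 64 mm (x) and 66 mm (y) from the middle, one part in each. Origin: centre of the underside
- square_sink: bystander in the tray: plain square heat sink 44 by 44 by 25 mm, fins all over, no flange. Origin: centre of the underside
- capacitor: bystander in the tray: upright can capacitor, 35 mm across, 42 mm high. Origin: centre of the underside
- transformer: bystander in the tray: small transformer, 48 by 36 by 40 mm high. Origin: centre of the underside
- screwdriver: bystander: screwdriver about 190 mm long lying on the bench beyond the tray and jig, away from the robot. Origin near its middle
Mind the look-alikes: they are no part of the job. What is shaped like the heatsink but brown is not meant. There is more than one size of the jig; the job needs the larger.

How it is judged:
By the outcome, as a careful person would: the job done as asked, in the order asked, and still so for the second after the job is handed in, while the arm keeps its last pose, push and grip.
It also fails if it takes over 56 s, if anything falls off the work surface, if the arm or the gripper's body presses on something with over 40 N, if the wrist force passes 120 N, or if a joint passes its speed limit or range.

ROBOT

A 7-joint arm with a two-finger parallel gripper is mounted at the origin on the work surface. World frame = base frame: x ahead of the robot, y to its left, z up, the work surface at z = 0. Lengths are in m, angles in rad, forces in N, time in s.
With the tool pointing down it reaches from about 0.4 to 0.875 m from the base axis. Payload 6.5 kg.
Tool frame: the origin (TCP) lies on the centre line of the jaws, within the pads' length; the fingertips stand 17 mm ahead of it and the grasp point (between the pads) lies 2 mm behind it; z points along the fingers, x is the direction in which the jaws open and shut, and the axes are right-handed (so a half turn about z gives the same grasp; the last joint's range is limited). The gripper opens to 88 mm and grips with 3 to 60 N. Pads are 18 mm wide; open, the fingers measure 123 mm over their backs; the gripper's body (75 mm by 187 mm) begins 45 mm behind the grasp point.
Start: joints at [1.038, 0.536, -0.004, 1.538, 0.003, 1.067, -0.071], TCP at [0.293, -0.58, 0.256] pointing down, gripper open.
Joint ranges: [-2.7, 2.7], [-0.37, 2.16], [-1.27, 1.26], [0.24, 2.4], [-1.31, 4.45], [0.19, 1.91], [-2.76, 2.76]. Speed limits (rad/s): [2.39, 2.39, 3.14, 3.14, 3.14, 3.14, 3.14].

INTERFACE

Orientations are given as a 3x3 rotation matrix whose columns are the frame's x, y, z axes.
In Python, from rig import bot, fingers, sensors, grab_frame, camera_info gives the robot as it stands. Calls block until the motion is done:
- bot.reach(position, orientation): joint-space move of the TCP to a pose.
- bot.line_to(position, velocity=0.15, frame=None, until_force=None): straight line of the TCP; frame=None keeps the orientation; velocity is the mean speed in m/s. With until_force (N) it stops when the force on the tool has changed by that much, and returns True; else False.
- bot.set_joints(angles): joint-space move.
- fingers.move_gripper(opening): finger opening in m; the grip force is fixed at half the most; returns when the fingers have stopped.
- bot.wait(seconds).
- bot.ik(position, orientation): joint angles nearest the present ones, or None.
- sensors.get_obs(): the state.
- grab_frame(name): name is "scene" or "top"; returns the picture (420x560x3 uint8, red, green, blue); there is no depth.
- camera_info(name): a dict with "vfov" (degrees; the focal length in pixels is half the picture's height over the tangent of half this angle, whatever the lens; pixels are square), "cx", "cy" (the principal point, pixels), "k1" (the pictures are not rectified: a ray, as slopes to the right and down, at radius r is drawn at 1 + k1 r^2 times it, then the intrinsics apply), "R" (3x3) and "t" (3): a world point X has camera coordinates R X + t. Camera axes: x right, y down, z forward; pixel columns grow to the right and rows downward; lengths in m; the calibration is good to about 2 mm. A picture is of the moment at which its call begins. camera_info takes no time and is no camera call.
A pose or a line that the arm cannot do raises bot.MotionError and nothing moves.
- bot.sign_off(): hands the job in, once; it reports no verdict.
The state is a dict: "time": time; "joints": joint angles; "joint_vel": joint speeds; "joint_torque": joint torques, N m; "tcp_pos": TCP position; "tcp_rot": TCP orientation; "ft_force": force on the tool from outside, world axes, zero at the start; "torque": the same for the moment, N m; "gripper_width": finger opening in m.
Only numpy, scipy, OpenCV 4.12 (cv2) and the standard library are available. Lean on these libraries where they do the work, as an engineer would, in place of code of your own. Each camera call takes 0.05 s, during which the arm holds its last target.

## Working session

There is one attempt and no reset: what is moved stays moved. The work goes in short steps, each a Python script; the robot and the scene stay as the last script left them, time stands still between calls to the robot, and variables do not carry over. Pictures are saved under pics/ and viewed, and the job is handed in when it is done.

```bash
mkdir -p pics; ls
python3 - <<'E'
from rig import bot, fingers, sensors, grab_frame, camera_info
import cv2
for n in("scene","top"):
    cv2.imwrite(f"pics/{n}0.png",grab_frame(n)[:,:,::-1]); print(n,camera_info(n))
o=sensors.get_obs();print(o["time"],o["tcp_pos"],o["tcp_rot"],o["gripper_width"])
E
```

```text
pics
scene {'vfov': 55.36198307319882, 'cx': 277.2743575835037, 'cy': 214.80771879168088, 'k1': 0.038679056466518744, 'R': array([[ 0.75745332,  0.65282977,  0.00881764],
       [ 0.52060378, -0.59577616, -0.61157377],
       [-0.39400022,  0.46782908, -0.79113828]]), 't': array([-0.43095111, -0.25459636,  1.19147545])}
top {'vfov': 53.25226805029082, 'cx': 279.977375515921, 'cy': 211.8595194604695, 'k1': -0.11413866365422327, 'R': array([[-0.00410404, -0.99908828,  0.04249422],
       [-0.99847731,  0.00175643, -0.05513605],
       [ 0.05501114, -0.04265579, -0.99757419]]), 't': array([-0.00579499,  0.55407102,  0.7781193 ])}
0.1 [ 0.29226239 -0.58000236  0.25495319] [[ 4.50091755e-01 -8.92981955e-01 -8.00546211e-04]
 [-8.92981008e-01 -4.50092449e-01  1.30670868e-03]
 [-1.52718707e-03  1.26733760e-04 -9.99998826e-01]] 0.08804629138486454
```

View pics/scene0.png

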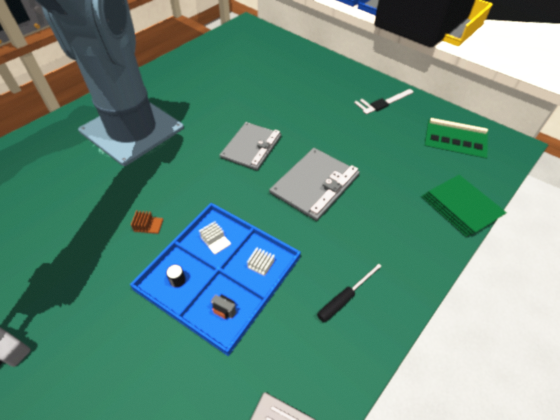

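View pics/top0.png

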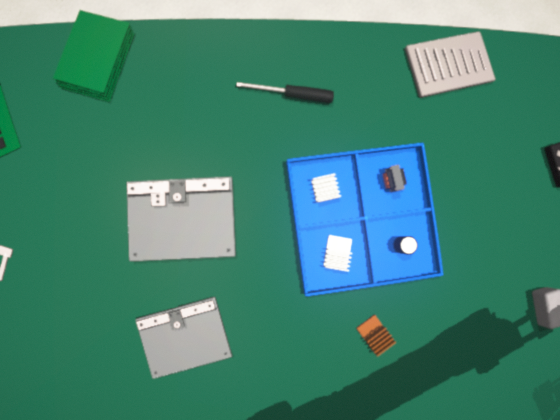

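The scene view shows the tray and its parts around (215,275), the larger jig at (315,182) and the smaller jig at (252,145).

In the top view, these could be mistaken for the target:
- White flanged sink in the tray at (338,253). I choose this one because it has a bare flange.
- Plain square sink in the tray at (326,187), fins all over.
- Brown flanged sink on the bench at (377,335).
- Jigs: large at (181,218), which I choose, and small at (184,337).

Next I'll crop in to check.

Run:
```python
import cv2,numpy as np
t=cv2.imread("pics/top0.png");s=cv2.imread("pics/scene0.png")
a=cv2.resize(t[225:285,300:380],(400,300),interpolation=cv2.INTER_CUBIC)
b=cv2.resize(t[170:270,118:246],(400,300),interpolation=cv2.INTER_CUBIC)
c=cv2.resize(s[212:260,184:248],(400,300),interpolation=cv2.INTER_CUBIC)
d=cv2.resize(s[145:220,265:365],(400,300),interpolation=cv2.INTER_CUBIC)
cv2.imwrite("pics/crop0.png",np.vstack([np.hstack([a,b]),np.hstack([c,d])]))
```

```text
(no output)
```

View pics/crop0.png

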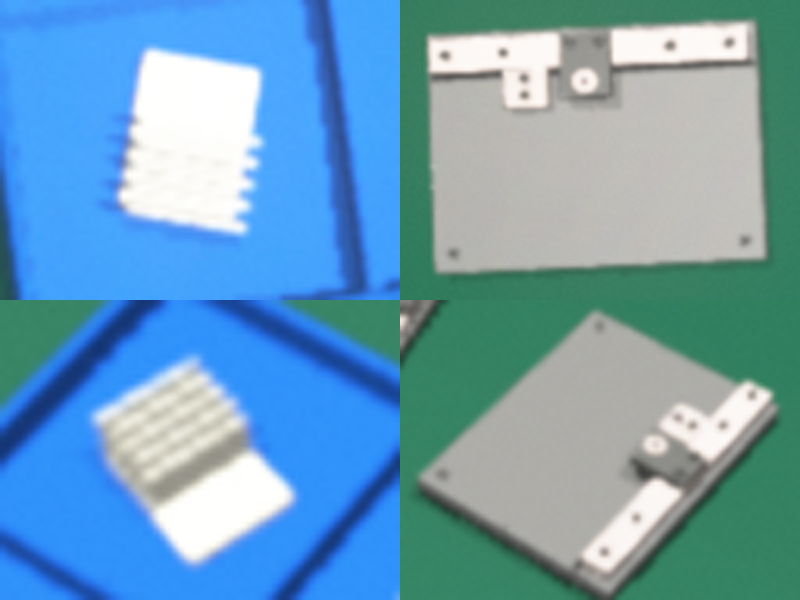

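The crops confirm it: the white part at top (338,253) has a bare flange on its far side and five fins. The larger jig has its bushing arm at (177,191) and the stop block at (158,198) on the arm's +y side. Next I'll measure.

```bash
cat > h.py <<'E'
from rig import bot, fingers, sensors, grab_frame, camera_info
import cv2,numpy as np
def KD(n):
    c=camera_info(n);f=210/np.tan(np.radians(c["vfov"]/2))
    return np.array([[f,0,c["cx"]],[0,f,c["cy"]],[0,0,1.]]),np.array([c["k1"],0,0,0.]),c["R"],c["t"]
def und(n,p):
    K,D,R,t=KD(n);return cv2.undistortPoints(np.array(p,float).reshape(-1,1,2),K,D).reshape(-1,2)
def ray(n,p,z):
    K,D,R,t=KD(n);u=und(n,p);d=np.c_[u,np.ones(len(u))]@R;C=-R.T@t
    return C+d*((z-C[2])/d[:,2])[:,None]
def tri(pt,ps):
    P=[np.c_[KD(n)[2],KD(n)[3]] for n in("top","scene")]
    X=cv2.triangulatePoints(P[0],P[1],und("top",pt).T,und("scene",ps).T);return (X[:3]/X[3]).T
def proj(n,X):
    K,D,R,t=KD(n);return cv2.projectPoints(np.array(X,float).reshape(-1,3),cv2.Rodrigues(R)[0],t,K,D)[0].reshape(-1,2)
def up(im,x0,y0,x1,y1,s=8):
    # returns upscaled crop; pixel mapping: orig = (u+.5)/s-.5 + x0
    return cv2.resize(im[y0:y1,x0:x1],None,fx=s,fy=s,interpolation=cv2.INTER_CUBIC)
def orig(p,x0,y0,s=8): return (np.array(p,float)+.5)/s-.5+[x0,y0]
E
python3 - <<'E'
from h import *
t=cv2.imread("pics/top0.png");s=cv2.imread("pics/scene0.png")
print("Ctop",-KD("top")[2].T@KD("top")[3],"Cscene",-KD("scene")[2].T@KD("scene")[3])
def poly(im,box,mask,eps):
    u=up(im,*box);m=mask(u).astype(np.uint8)
    c=max(cv2.findContours(m,0,cv2.CHAIN_APPROX_NONE)[0],key=cv2.contourArea)
    a=cv2.approxPolyDP(c,eps,True).reshape(-1,2);return orig(a,box[0],box[1]),orig(c.reshape(-1,2),box[0],box[1])
sat=lambda u:(cv2.cvtColor(u,cv2.COLOR_BGR2HSV)[...,1]<90)&(u.max(2)>90)
for n,im,b1,b2 in(("top",t,(310,228,365,280),(120,170,246,270)),("scene",s,(190,215,240,258),(264,143,364,220))):
    for nm,b,e in(("sink",b1,12),("jig",b2,20)):
        p,c=poly(im,b,sat,e);print(n,nm,p.round(1).tolist())
        if nm=="jig" and n=="top":
            print(ray(n,p,.02).round(4).tolist())
        if nm=="sink" and n=="top":
            print("z=10",ray(n,p,.010).round(4).tolist())
E
```

```text
Ctop [0.51039832 0.0264284  0.80702727] Cscene [ 0.92841077 -0.42775159  0.79071736]
top sink [[329.2, 234.4], [323.6, 265.6], [348.3, 270.8], [346.9, 267.8], [349.3, 266.1], [348.6, 258.8], [351.1, 257.2], [349.2, 254.9], [351.7, 253.3], [350.1, 250.9], [351.4, 238.9]]
z=10 [[0.5109, -0.1018, 0.01], [0.4516, -0.0905, 0.01], [0.441, -0.1382, 0.01], [0.4468, -0.1356, 0.01], [0.4501, -0.1403, 0.01], [0.4639, -0.1389, 0.01], [0.467, -0.1438, 0.01], [0.4714, -0.1402, 0.01], [0.4744, -0.1451, 0.01], [0.479, -0.142, 0.01], [0.502, -0.1449, 0.01]]
top jig [[231.3, 176.3], [126.2, 181.1], [128.9, 260.6], [234.7, 256.1]]
[[0.6212, 0.0844, 0.02], [0.6127, 0.2839, 0.02], [0.4629, 0.2765, 0.02], [0.4712, 0.0778, 0.02]]
scene sink [[213.6, 221.6], [198.8, 230.6], [201.2, 238.1], [215.2, 253.6], [230.3, 242.4], [223.2, 234.8], [220.9, 227.8]]
scene jig [[313.2, 147.1], [268.7, 189.6], [316.8, 218.4], [359.2, 171.2], [356.8, 166.7]]
```

Run:
```python
from h import *
t=cv2.imread("pics/top0.png");s=cv2.imread("pics/scene0.png")
print("flange +y,-y corners",tri([[329.2,234.4],[351.4,238.9]],[[230.3,242.4],[215.2,253.6]]).round(4).tolist())
print("jig near-right, near-left",tri([[234.7,256.1],[128.9,260.6]],[[268.7,189.6],[313.2,147.1]]).round(4).tolist())
# gain-reduced view
def v(im,b,s): 
    u=up(im,*b,s=s).astype(float); return np.clip((u/255)**2.2*255,0,255).astype(np.uint8)
a=v(t,(140,172,200,217),6); b=v(s,(315,160,362,200),8)
a=cv2.resize(t[172:217,125:235],None,fx=7,fy=7,interpolation=cv2.INTER_CUBIC)
cv2.imwrite("pics/jigtop.png",a);
cv2.imwrite("pics/jigsc.png",cv2.resize(s[160:220,295:365],None,fx=9,fy=9,interpolation=cv2.INTER_CUBIC))
# raw profiles
g=t[:,:,:].mean(2).astype(int)
for c in(145,200,215): print("col",c,g[176:204,c].tolist())
for r in(200,202,204): print("row",r,g[r,145:185].tolist())
```

```text
flange +y,-y corners [[0.5112, -0.1012, 0.0124], [0.5032, -0.1444, 0.0073]]
jig near-right, near-left [[0.4713, 0.0785, 0.0145], [0.4627, 0.2772, 0.0181]]
col 145 [93, 96, 93, 99, 118, 165, 222, 246, 249, 248, 249, 249, 249, 248, 249, 247, 236, 185, 112, 102, 143, 175, 182, 182, 182, 183, 183, 183]
col 200 [96, 111, 155, 203, 235, 247, 249, 249, 248, 249, 249, 249, 250, 247, 222, 136, 102, 148, 180, 189, 190, 189, 189, 190, 189, 189, 189, 189]
col 215 [114, 155, 196, 234, 248, 248, 249, 249, 249, 249, 249, 249, 246, 218, 138, 96, 125, 166, 187, 191, 192, 191, 191, 191, 191, 191, 191, 192]
row 200 [182, 184, 182, 184, 186, 197, 227, 243, 246, 245, 240, 219, 186, 189, 223, 244, 247, 247, 245, 228, 175, 156, 164, 155, 149, 152, 151, 149, 155, 182, 211, 221, 220, 213, 191, 164, 149, 148, 148, 141]
row 202 [183, 182, 182, 183, 182, 185, 210, 239, 245, 244, 235, 198, 161, 165, 210, 239, 246, 246, 245, 230, 184, 158, 166, 161, 156, 152, 144, 135, 129, 125, 124, 122, 118, 113, 113, 110, 110, 112, 116, 131]
row 204 [182, 182, 183, 182, 182, 180, 197, 235, 243, 244, 243, 241, 237, 236, 240, 243, 244, 245, 242, 225, 180, 159, 170, 181, 181, 180, 178, 167, 157, 153, 154, 154, 155, 155, 155, 158, 155, 154, 155, 158]
```

View pics/jigtop.png

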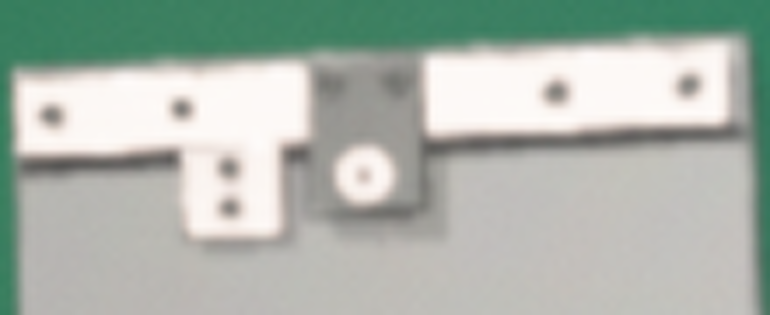

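View pics/jigsc.png

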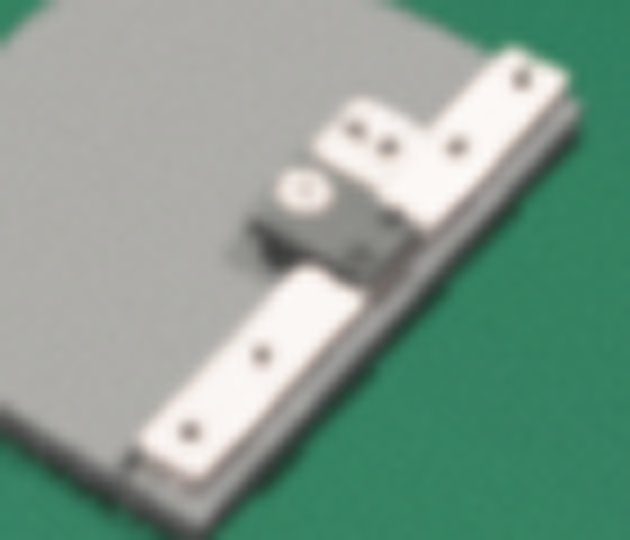

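Top crop: the fence runs along the far side. The stop's right (working) edge is near pixel (164.5,204) and the bushing arm's left edge is near x=169. Next I'll fit sub-pixel lines for the jig frame and the sink's yaw.

Run:
```python
from h import *
t=cv2.imread("pics/top0.png").astype(float);g=t.mean(2)
R_=t[:,:,2]
def cross(a,l):  # first crossing index
    for i in range(len(a)-1):
        if (a[i]-l)*(a[i+1]-l)<0: return i+(a[i]-l)/(a[i]-a[i+1])
def line(P):
    vx,vy,x,y=cv2.fitLine(P[:,:2].astype(np.float32),cv2.DIST_HUBER,0,1e-4,1e-4).ravel();n=np.array([-vy,vx]);
    r=(P[:,:2]-[x,y])@n
    return np.degrees(np.arctan2(vy,vx)),np.array([x,y]),r.std()
pt=[]
for c in list(range(130,150))+list(range(188,226)):
    r0=186 ; k=cross(g[r0:r0+14,c],175)
    pt.append([c,r0+k])
Pf=ray("top",pt,.032); print("fence top edge",line(Pf))
pt=[[c,250+cross(R_[250:266,c],(R_[250:254,c].mean()+R_[266:270,c].mean())/2)] for c in range(134,230)]
Pn=ray("top",pt,.02); print("near plate edge",line(Pn))
pt=[[122+cross(R_[r,122:134],100),r] for r in range(205,256)]
Pl=ray("top",pt,.02);print("left",line(Pl))
pt=[[225+cross(R_[r,225:240],100),r] for r in range(205,252)]
Pr=ray("top",pt,.02);print("right",line(Pr))
pt=[[160+cross(g[r,160:168],205),r] for r in range(198,205)]
Ps=ray("top",pt,.031);print("stop face",Ps.round(4).tolist(),line(Ps))
pt=[[148+cross(g[r,148:154],210),r] for r in range(199,205)]
Pq=ray("top",pt,.031);print("stop +y face",line(Pq))
# jig frame, yaw from fence line + near edge
yf=line(Pf)[0];yn=line(Pn)[0]
for yaw in (yf,yn):
    yaw=yaw-90 if yaw>0 else yaw+90
    a=np.radians(yaw);ex=np.array([np.cos(a),np.sin(a)]);ey=np.array([-ex[1],ex[0]])
    print("yaw",yaw,"fenceface x",np.median(Pf[:,:2]@ex),"near x",np.median(Pn[:,:2]@ex),"left y",np.median(Pl[:,:2]@ey),"right y",np.median(Pr[:,:2]@ey),"stop y",np.median(Ps[:,:2]@ey),np.median(Pq[:,:2]@ey))
# sink far edge
pt=[]
for c in range(332,350):
    r0=228;s=t[r0:r0+20,c,2]; pt.append([c,r0+cross(s,130)])
Pe=ray("top",pt,.010);print("sink far edge (top z=.01)",line(Pe))
```

```text
fence top edge (np.float32(-87.38853), array([0.5936189 , 0.12949127], dtype=float32), np.float64(0.002910463507913531))
near plate edge (np.float32(-87.31282), array([0.46791947, 0.161948  ], dtype=float32), np.float64(0.00025608691215461273))
left (np.float32(2.7262528), array([0.5250856 , 0.28041855], dtype=float32), np.float64(0.00019830005760020759))Traceback (most recent call last):
  File "<stdin>", line 20, in <module>
TypeError: unsupported operand type(s) for +: 'int' and 'NoneType'
```

```bash
cat > m.py <<'E'
from h import *
t=cv2.imread("pics/top0.png").astype(float);g=t.mean(2)
R_=t[:,:,2]
def cross(a,l,up=None):
    for i in range(len(a)-1):
        if (a[i]-l)*(a[i+1]-l)<0 and (up is None or (a[i+1]>a[i])==up): return i+(a[i]-l)/(a[i]-a[i+1])
    return np.nan
def line(P):
    vx,vy,x,y=cv2.fitLine(P[:,:2].astype(np.float32),cv2.DIST_HUBER,0,1e-4,1e-4).ravel();n=np.array([-vy,vx])
    return round(float(np.degrees(np.arctan2(vy,vx))),2),np.round([x,y],4),round(float(((P[:,:2]-[x,y])@n).std()),5)
def pts(p,z):
    p=np.array(p);return ray("top",p[~np.isnan(p[:,1])&~np.isnan(p[:,0])],z)
Pf=pts([[c,186+cross(g[186:200,c],175,False)] for c in list(range(130,149))+list(range(190,226))],.032)
Pn=pts([[c,250+cross(R_[250:266,c],95,False)] for c in range(134,230)],.02)
Pl=pts([[122+cross(R_[r,122:134],100),r] for r in range(205,256)],.02)
Pr=pts([[225+cross(R_[r,225:242],100,False),r] for r in range(205,252)],.02)
Ps=pts([[160+cross(g[r,160:168],205,False),r] for r in range(198,205)],.031)
Pq=pts([[148+cross(g[r,148:154],210,True),r] for r in range(199,205)],.031)
Pe=pts([[c,228+cross(R_[228:248,c],130,True)] for c in range(332,350)],.010)
E
python3 - <<'E'
from m import *
for n in "Pf Pn Pl Pr Ps Pq Pe".split(): print(n,line(globals()[n]))
for yaw in (2.6,2.7):
    a=np.radians(yaw);ex=np.array([np.cos(a),np.sin(a)]);ey=np.array([-ex[1],ex[0]])
    print("yaw",yaw,"fence x",np.median(Pf[:,:2]@ex),"near x",np.median(Pn[:,:2]@ex),"left y",np.median(Pl[:,:2]@ey),"right y",np.median(Pr[:,:2]@ey),"stop y",np.median(Ps[:,:2]@ey),np.median(Pq[:,:2]@ey))
E
```

```text
Pf (-87.37, array([0.5915, 0.1777], dtype=float32), 0.00285)
Pn (-87.41, array([0.4677, 0.147 ], dtype=float32), 0.00021)
Pl (2.73, array([0.5251, 0.2804], dtype=float32), 0.0002)
Pr (2.65, array([0.5198, 0.0789], dtype=float32), 0.00017)
Ps (2.1, array([0.5737, 0.2076], dtype=float32), 9e-05)
Pq (11.93, array([0.5729, 0.2331], dtype=float32), 0.00017)
Pe (79.54, array([ 0.5082, -0.1231], dtype=float32), 8e-05)
yaw 2.6 fence x 0.5989707849134804 near x 0.47391651157369363 left y 0.2562927266618596 right y 0.05521555782757361 stop y 0.18131077017382194 0.2068826383374962
yaw 2.7 fence x 0.5991930462267437 near x 0.4741794704256733 left y 0.25535679162495367 right y 0.05428522567478812 stop y 0.1802845287227922 0.2058650484908564
```

```bash
cat >> h.py <<'E'
def ori(yaw):  # tool down, jaws along the part's y, part yaw in deg
    a=np.radians(yaw);x=np.array([np.sin(a),-np.cos(a),0]);z=np.array([0,0,-1.])
    return np.c_[x,np.cross(z,x),z]
def st():
    o=sensors.get_obs();print("t%.2f"%o["time"],"p",np.round(o["tcp_pos"],4),"F",np.round(o["ft_force"],2),"M",np.round(o["torque"],3),"w",round(float(o["gripper_width"]),4),"yaw",round(float(np.degrees(np.arctan2(o["tcp_rot"][0,0],-o["tcp_rot"][1,0]))),2));return o
E
python3 - <<'E'
from h import *
t=cv2.imread("pics/top0.png");h=cv2.cvtColor(t,cv2.COLOR_BGR2HSV)
m=cv2.inRange(h,(105,120,60),(125,255,255));m[:120]=0
c=max(cv2.findContours(m,0,cv2.CHAIN_APPROX_NONE)[0],key=cv2.contourArea)
P=ray("top",c.reshape(-1,2),.026)[:,:2].astype(np.float32)
(cx,cy),s,a=cv2.minAreaRect(P);print("tray",cx,cy,s,a)
yaw=-10.46;ex=np.array([np.cos(np.radians(yaw)),np.sin(np.radians(yaw))])
o=np.array([.5082,-.1231])-.030*ex;print("origin",o,"grip",o-.0125*ex)
g=o-.0125*ex
for p,w in((g,-10.46),):
    print(bot.ik(np.r_[p,.12],ori(w)),bot.ik(np.r_[p,.025],ori(w)))
a=np.radians(2.65);J=np.array([[np.cos(a),-np.sin(a)],[np.sin(a),np.cos(a)]])
T=J@[.5566,.1588];print("final tcp",T,bot.ik(np.r_[T,.04],ori(2.65)))
ey=np.array([-ex[1],ex[0]]);print("finger ends at open .054",g+ey*.0445,g-ey*.0445)
E
```

```text
tray 0.5422402620315552 -0.16887061297893524 (0.25950539112091064, 0.27153119444847107) 7.371704578399658
origin [ 0.47869854 -0.11765353] grip [ 0.46640627 -0.11538417]
[ 0.18678477  0.46626984 -0.04648427  2.0736931   0.0368767   0.60238107
 -1.63849159] [ 0.15515138  0.65596359 -0.00782162  2.09254555  0.01245352  0.39312574
 -1.61590836]
final tcp [0.5486627  0.18436443] [-0.26079616  0.73436467 -0.18964886  1.8326547   0.2271302   0.59558756
 -2.1159087 ]
finger ends at open .054 [ 0.4744852  -0.07162367] [ 0.45832734 -0.15914466]
```

Run:
```python
from h import *
g=[.4664,-.1154]
fingers.move_gripper(.064)
bot.reach(np.r_[g,.12],ori(-10.46)); st()
bot.line_to(np.r_[g,.05],velocity=.12); st()
print(bot.line_to(np.r_[g,.025],velocity=.05,until_force=4)); st()
cv2.imwrite("pics/g1s.png",grab_frame("scene")[190:280,150:270,::-1].repeat(5,0).repeat(5,1))
```

```text
t2.50 p [ 0.4667 -0.1163  0.1202] F [0.32 0.67 0.23] M [ 0.025  0.03  -0.005] w 0.064 yaw -10.52
t3.23 p [ 0.4667 -0.1156  0.0503] F [ 1.21 -0.69  0.25] M [0.014 0.06  0.012] w 0.064 yaw -10.48
False
t3.88 p [ 0.4663 -0.1154  0.0248] F [ 1.14  0.57 -0.84] M [ 0.063 -0.016 -0.052] w 0.0638 yaw -10.46
```

View pics/g1s.png

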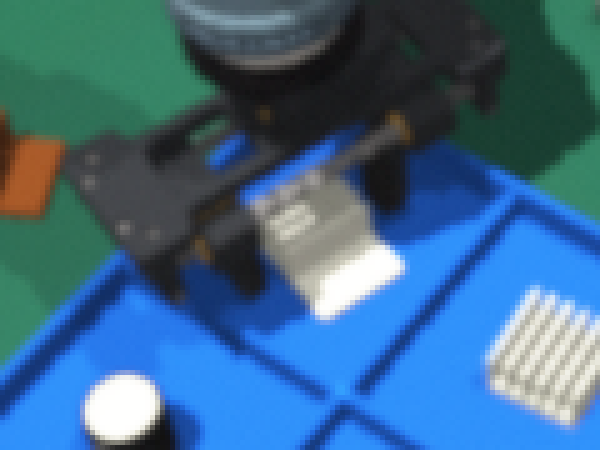

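The fingers straddle the fins, one at each end, at crop (245,265) and (385,185), with the flange free at (360,275). Now I'll grip and lift.

Run:
```python
from h import *
fingers.move_gripper(0.03); st()
bot.line_to([.4664,-.1154,.12],velocity=.15); st()
a=np.radians(2.65);J=np.array([[np.cos(a),-np.sin(a)],[np.sin(a),np.cos(a)]])
# pre-place: flange edge 35 mm short of fence, 5 mm short of stop
T=J@[.5566-.036,.1588-.006]
bot.reach(np.r_[T,.13],ori(2.65)); bot.wait(.3)
for _ in range(4): bot.wait(.1); st()
bot.line_to(np.r_[T,.07],velocity=.1)
for n in("scene","top"): cv2.imwrite(f"pics/p1{n}.png",grab_frame(n)[:,:,::-1])
s=cv2.imread("pics/p1scene.png")[120:220,250:370];t=cv2.imread("pics/p1top.png")[165:265,120:240]
cv2.imwrite("pics/p1.png",np.hstack([cv2.resize(i,(400,333),interpolation=cv2.INTER_CUBIC) for i in(s,t)]))
st()
```

```text
t4.38 p [ 0.4665 -0.1154  0.0252] F [-0.26 -0.02  1.91] M [0.059 0.097 0.039] w 0.0433 yaw -10.46
t5.16 p [ 0.4658 -0.1153  0.1194] F [ 0.41  0.87 -0.61] M [ 0.05  -0.008 -0.006] w 0.0436 yaw -10.46
t6.69 p [0.5131 0.1762 0.1301] F [-0.3   0.36 -0.41] M [0.048 0.033 0.007] w 0.0437 yaw 2.6
t6.79 p [0.513  0.1765 0.13  ] F [-0.15  0.81 -0.6 ] M [ 0.024 -0.004  0.009] w 0.0433 yaw 2.63
t6.89 p [0.513  0.1767 0.13  ] F [ 0.34 -0.25  0.18] M [ 0.026  0.004 -0.025] w 0.0433 yaw 2.65
t6.99 p [0.513  0.1767 0.13  ] F [ 0.22  0.48 -0.65] M [0.102 0.069 0.004] w 0.0438 yaw 2.65
t7.84 p [0.5136 0.1769 0.0707] F [ 0.72 -0.6  -0.18] M [ 0.087  0.003 -0.096] w 0.0436 yaw 2.65
```

View pics/p1.png

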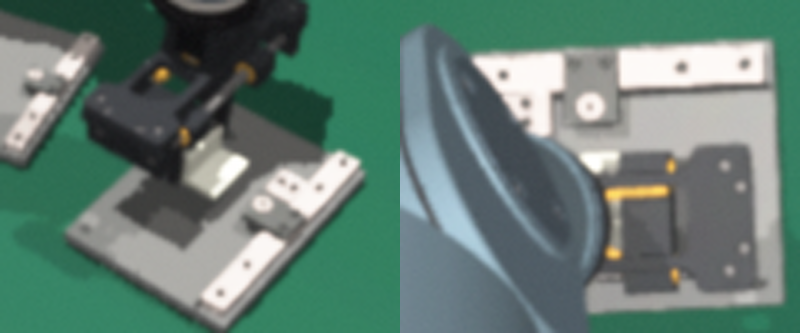

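The sink is held (width 43.5 mm). Its flange, at crop (220,175) in the left half, is short of the bushing arm. Next I'll lower it until it touches the plate.

Run:
```python
from h import *
o=st();p=o["tcp_pos"]
a=np.radians(2.65);J=np.array([[np.cos(a),-np.sin(a)],[np.sin(a),np.cos(a)]])
T=J@[.5566-.036,.1588-.006]
bot.line_to(np.r_[T,.044],velocity=.1); bot.wait(.15); st()
print(bot.line_to(np.r_[T,.034],velocity=.012,until_force=3)); st(); bot.wait(.3); o=st()
z=o["tcp_pos"][2]
bot.line_to(np.r_[T,z+.0025],velocity=.03);bot.wait(.15);st()
# slide in under arm to 4 mm short of the fence
T2=J@[.5566-.005,.1588-.006]
print(bot.line_to(np.r_[T2,z+.0025],velocity=.04,until_force=5));bot.wait(.2);st()
for n in("scene","top"): cv2.imwrite(f"pics/p2{n}.png",grab_frame(n)[:,:,::-1])
s=cv2.imread("pics/p2scene.png")[130:220,270:378];t=cv2.imread("pics/p2top.png")[165:255,125:233]
cv2.imwrite("pics/p2.png",np.hstack([cv2.resize(i,(400,333),interpolation=cv2.INTER_CUBIC) for i in(s,t)]))
```

```text
t7.84 p [0.5136 0.1769 0.0707] F [ 0.72 -0.6  -0.18] M [ 0.087  0.003 -0.096] w 0.0436 yaw 2.65
t8.40 p [0.5134 0.1769 0.0445] F [-0.63  1.11 -0.29] M [ 0.128 -0.057 -0.012] w 0.0432 yaw 2.65
True
t8.88 p [0.5131 0.1767 0.0402] F [-1.24 -0.87  4.54] M [-0.001  0.183  0.027] w 0.0435 yaw 2.65
t9.18 p [0.5132 0.1768 0.0402] F [-0.8  -0.12  4.54] M [-0.074  0.117 -0.027] w 0.0429 yaw 2.65
t9.57 p [0.5128 0.1766 0.0425] F [ 0.01 -0.43 -0.4 ] M [ 0.082  0.075 -0.035] w 0.043 yaw 2.65
False
t10.70 p [0.5437 0.1782 0.0427] F [-0.02  0.01 -1.2 ] M [0.047 0.054 0.037] w 0.0434 yaw 2.66
```

View pics/p2.png

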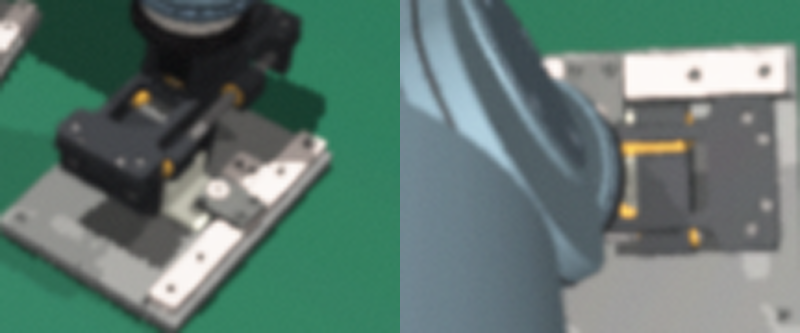

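The flange has gone under the bushing arm, and plate contact came at TCP z=0.0402, as expected. Now I'll seek the stop, then the fence, just clear of the plate.

Run:
```python
from h import *
a=np.radians(2.65);J=np.array([[np.cos(a),-np.sin(a)],[np.sin(a),np.cos(a)]])
z=.0408
def c(x,y,z): return np.r_[J@[x,y],z]
def rep():
    o=st();print("  jig xy",np.round(J.T@o["tcp_pos"][:2],4),"Fjig",np.round(J.T@o["ft_force"][:2],2))
bot.line_to(c(.5516,.1528,z),velocity=.03);bot.wait(.2);rep()
print("stop",bot.line_to(c(.5516,.1528+.012,z),velocity=.012,until_force=3.5));rep();bot.wait(.2);rep()
o=sensors.get_obs();y=(J.T@o["tcp_pos"][:2])[1]
print("fence",bot.line_to(c(.5516+.012,y,z),velocity=.012,until_force=3.5));rep();bot.wait(.2);rep()
```

```text
t11.25 p [0.5439 0.1781 0.0408] F [-0.22 -0.37 -0.9 ] M [0.01  0.047 0.036] w 0.0432 yaw 2.65
  jig xy [0.5516 0.1528] Fjig [-0.24 -0.36]
stop True
t11.90 p [0.5431 0.1847 0.0403] F [ 0.22 -0.64 -0.59] M [ 0.011 -0.032  0.026] w 0.0432 yaw 2.63
  jig xy [0.5511 0.1594] Fjig [ 0.19 -0.65]
t12.10 p [0.543  0.1847 0.0402] F [0.1  0.29 2.44] M [ 0.025 -0.04   0.004] w 0.0434 yaw 2.64
  jig xy [0.551  0.1594] Fjig [0.11 0.28]
fence True
t12.87 p [0.5517 0.1849 0.0402] F [ 0.56 -0.56  4.94] M [ 0.038  0.003 -0.007] w 0.0436 yaw 2.62
  jig xy [0.5597 0.1592] Fjig [ 0.53 -0.59]
t13.07 p [0.5517 0.1849 0.0402] F [ 1.03 -0.79  5.21] M [ 0.102 -0.212 -0.02 ] w 0.0433 yaw 2.62
  jig xy [0.5597 0.1592] Fjig [ 0.99 -0.84]
```

The plate contact tripped the force limit, since Fz rose and the x/y forces stayed near zero. I'll repeat the seek 1.3 mm off the plate.

```bash
cat >> h.py <<'E'
_a=np.radians(2.65);J=np.array([[np.cos(_a),-np.sin(_a)],[np.sin(_a),np.cos(_a)]])
def c(x,y,z): return np.r_[J@[x,y],z]
def rep(n=1):
    L=[]
    for i in range(n):
        if i: bot.wait(.03)
        o=sensors.get_obs();L.append(np.r_[J.T@o["tcp_pos"][:2],o["tcp_pos"][2],J.T@o["ft_force"][:2],o["ft_force"][2],o["torque"]])
    m=np.mean(L,0);print("t%.2f"%o["time"],"jig xyz",m[:3].round(4),"Fjig",m[3:6].round(2),"M",m[6:].round(3),"w",round(float(o["gripper_width"]),4),"yaw",round(float(np.degrees(np.arctan2(o["tcp_rot"][0,0],-o["tcp_rot"][1,0]))),2));return m
E
python3 - <<'E'
from h import *
z=.0418
bot.line_to(c(.556,.1575,z),velocity=.03);bot.wait(.2);rep(5)
print("stop",bot.line_to(c(.556,.1575+.010,z),velocity=.01,until_force=4));rep(5)
E
```

```text
t13.68 jig xyz [0.5558 0.1575 0.0416] Fjig [ 0.06  0.1  -0.63] M [ 0.024  0.016 -0.004] w 0.0432 yaw 2.64
stop True
t14.31 jig xyz [0.5552 0.1593 0.0411] Fjig [ 0.02  0.52 -0.93] M [0.033 0.004 0.001] w 0.0432 yaw 2.59
```

Run:
```python
from h import *
for y in(.1598,.1603,.1608,.1613,.1618):
    bot.line_to(c(.5558,y,.0418),velocity=.01);bot.wait(.1);m=rep(4)
    if m[4]<-4: break
```

```text
t14.78 jig xyz [0.5557 0.1596 0.0417] Fjig [-0.58 -0.98 -0.72] M [-0.126  0.074  0.008] w 0.0435 yaw 2.57
t15.22 jig xyz [0.5557 0.1597 0.0417] Fjig [-0.71 -3.14 -0.79] M [-0.689  0.1   -0.069] w 0.0431 yaw 2.56
t15.68 jig xyz [0.5556 0.1598 0.0417] Fjig [-1.2  -4.9  -0.18] M [-1.042  0.126 -0.099] w 0.0433 yaw 2.54
```

The stop contact is real, at jig y≈0.1596. I'll keep about 2 N there and step to the fence.

Run:
```python
from h import *
bot.line_to(c(.5558,.1601,.0416),velocity=.01);rep(4)
bot.line_to(c(.559,.1601,.0416),velocity=.015);bot.wait(.1);m=rep(4)
x=.559
while x<.566 and m[3]>-4:
    x+=.0006
    bot.line_to(c(x,.1601,.0416),velocity=.015);bot.wait(.1);m=rep(4)
```

```text
t16.02 jig xyz [0.5558 0.1597 0.0416] Fjig [-0.7  -4.29 -0.44] M [-0.96   0.145 -0.099] w 0.0434 yaw 2.57
t16.59 jig xyz [0.5588 0.1597 0.0414] Fjig [-0.91 -4.89 -0.85] M [-1.066  0.198 -0.077] w 0.0431 yaw 2.57
t17.04 jig xyz [0.5592 0.1597 0.0414] Fjig [-0.93 -5.24 -0.78] M [-1.07   0.273 -0.08 ] w 0.0436 yaw 2.58
t17.49 jig xyz [0.5597 0.1597 0.0413] Fjig [-1.8  -4.99 -0.84] M [-1.063  0.282 -0.06 ] w 0.0437 yaw 2.58
t17.94 jig xyz [0.5599 0.1597 0.0413] Fjig [-3.12 -5.04  0.05] M [-1.086  0.531 -0.06 ] w 0.0437 yaw 2.59
t18.39 jig xyz [0.5599 0.1597 0.0412] Fjig [-4.38 -5.41  1.38] M [-1.111  0.805 -0.096] w 0.0435 yaw 2.59
```

Run:
```python
from h import *
bot.line_to(c(.5600,.1600,.0412),velocity=.015);bot.wait(.1);rep(4)
bot.line_to(c(.5600,.15985,.0403),velocity=.01);bot.wait(.2);rep(6)
bot.line_to(c(.5600,.15985,.0400),velocity=.01);bot.wait(.2);rep(6)
```

```text
t18.84 jig xyz [0.5598 0.1597 0.0412] Fjig [-0.92 -4.93  0.39] M [-1.045  0.269 -0.071] w 0.0433 yaw 2.58
t19.46 jig xyz [0.5598 0.1597 0.0404] Fjig [-1.78 -4.96  1.33] M [-1.029  0.309 -0.068] w 0.0436 yaw 2.59
t20.07 jig xyz [0.5598 0.1597 0.0403] Fjig [-2.97 -5.53  3.86] M [-1.03   0.471 -0.059] w 0.0435 yaw 2.58
```

Run:
```python
from h import *
bot.line_to(c(.5598,.1597,.0404),velocity=.01);bot.wait(.2);rep(6)
for y in(.1594,.1591,.1588):
    bot.line_to(c(.5598,y,.0404),velocity=.01);bot.wait(.2);m=rep(6)
    if m[4]>-2:break
```

```text
t20.69 jig xyz [0.5598 0.1597 0.0404] Fjig [-1.99 -4.68  1.88] M [-0.959  0.304 -0.075] w 0.0438 yaw 2.58
t21.31 jig xyz [0.5598 0.1596 0.0404] Fjig [-2.14 -3.45  1.44] M [-0.67   0.326 -0.046] w 0.0432 yaw 2.59
t21.93 jig xyz [0.5598 0.1596 0.0404] Fjig [-2.24 -0.89  1.07] M [-0.117  0.369 -0.008] w 0.0435 yaw 2.6
```

Run:
```python
from h import *
x,z,y=.5602,.0401,.1592
for i in range(10):
    bot.line_to(c(x,y,z),velocity=.01);bot.wait(.25);m=rep(10)
    ex=7.1+m[3]; ez=6.5-m[5]
    if abs(ex)<.6 and abs(ez)<.6: break
    x+=np.clip(ex*.00022,-.0008,.0008); z-=np.clip(ez*.0001,-.0004,.0004)
print(x,y,z)
```

```text
t22.73 jig xyz [0.5598 0.1596 0.0403] Fjig [-4.56 -0.58  5.04] M [ 0.004  0.861 -0.007] w 0.0432 yaw 2.6
t23.52 jig xyz [0.5598 0.1596 0.0402] Fjig [-6.45 -0.84  8.39] M [-0.025  1.28  -0.009] w 0.0433 yaw 2.6
t24.32 jig xyz [0.5598 0.1596 0.0402] Fjig [-6.69 -0.84  6.97] M [ 0.004  1.241 -0.027] w 0.0431 yaw 2.61
0.5609014765819836 0.1592 0.04014339055456215
```

The push is 6.7 N into the fence and about 7.6 N down (with tare), about 10 N in total. Now a visual check.

Run:
```python
from h import *
for n in("scene","top"): cv2.imwrite(f"pics/p3{n}.png",grab_frame(n)[:,:,::-1])
s=cv2.imread("pics/p3scene.png");t=cv2.imread("pics/p3top.png")
cv2.imwrite("pics/p3.png",np.hstack([cv2.resize(i,(400,400),interpolation=cv2.INTER_CUBIC) for i in(s[160:215,305:360],t[170:215,160:205])]))
# predicted part corners in scene from the contact poses (part origin = tcp + 12.5mm)
o=[.5598+.0125-.000,.1596]
rep(10)
```

```text
t24.73 jig xyz [0.5598 0.1596 0.0402] Fjig [-6.43 -0.62  6.95] M [-0.037  1.225 -0.015] w 0.0432 yaw 2.61
```

View pics/p3.png

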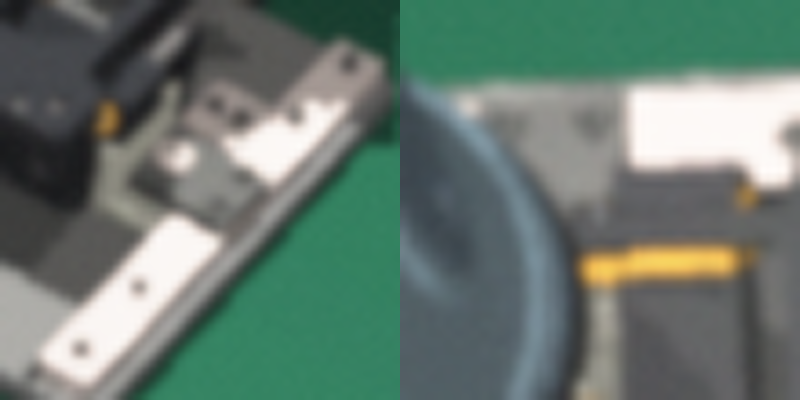

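View pics/p3scene.png

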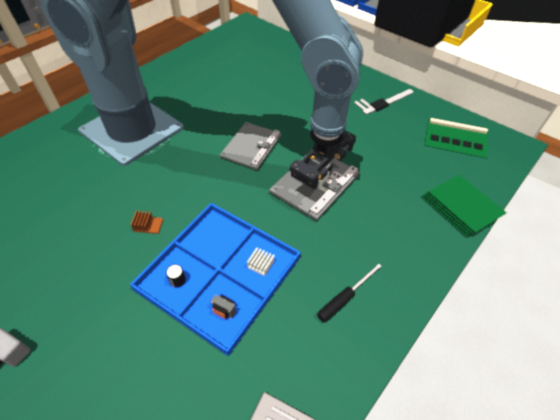

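Run:
```python
from h import *
rep(8);bot.sign_off();
```

```text
t24.96 jig xyz [0.5598 0.1596 0.0402] Fjig [-6.4  -0.59  7.14] M [ 0.013  1.236 -0.008] w 0.0436 yaw 2.61
the job is handed in; nothing more can be done
```

The white flanged heat sink is loaded in the larger jig and I signed off at about 25 s of the 56 s, still holding it. It is flat on the plate, with the flange under the bushing arm, the long edge on the fence and the cut end on the stop.

**Last force readings:** 6.4 N into the fence and about 7.7 N down (allowing for the held weight), so about 10 N diagonally. There was also about 0.6 N against the stop. The moment about the vertical was about −0.01 N·m, so the fence contact is central and the part is square. The jaw opening was steady at 43.5 mm.

**Last picture:** the flange is tucked under the arm, meeting the fence. The other parts and the screwdriver have not moved.

**Problems and disagreements:**
- **False stops:** my first force-stopped moves towards the stop and the fence ended early. The first two were tripped by the part touching the plate. I redid both seeks in small steps off the plate.
- **Fence position:** contact came about 3 mm beyond the position I computed from the pictures, and the stop about 1 mm beyond. I put this down to the camera calibration and my estimate of the grip point, and trusted the contact forces.
- **Not seen directly:** the gripper and bushing arm hid the contact at the stop and most of the flange edge, so I judged those by force only.

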